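Release the filter cassette from a counter-top water filter

ROBOT

A 6-joint arm with a two-finger parallel gripper is mounted at the origin on a cart in front of the work surface, level with it; the furniture and walls round the work are solid. World frame = base frame: x ahead of the robot, y to its left, z up, the work surface at z = 0. Lengths are in m, angles in rad, forces in N, time in s.
With the tool pointing down it reaches from about 0.325 to 0.925 m from the base axis. Payload 3.1 kg.
Tool frame: the origin (TCP) lies midway between the tips of the shut fingers; the grasp point (between the pads) lies arm.pinch_z behind it (arm.pinch_z is the distance from the TCP to the grasp point, in m); z points along the fingers, y is the direction in which the jaws open and shut (so a half turn about z gives the same grasp; the last joint's range is limited). The gripper opens to 85 mm and grips with 20 to 120 N. Pads are 22 mm wide; open, the fingers measure 114 mm over their backs; the gripper's body (76 mm by 85 mm) begins 54 mm behind the grasp point. The pads swing forward as they close: fully open they stand 13 mm farther back than shut.
Start: joints at [1.182, 0.217, 1.613, -0, 1.311, -0.112], TCP at [0.171, 0.601, 0.231] pointing down, gripper open.
Joint ranges: [-2.75, 2.75], [-0.78, 2.1], [0.31, 2.55], [-1.13, 4.27], [0.13, 2.63], [-2.58, 2.58]. Speed limits (rad/s): [2.79, 2.79, 3.14, 3.14, 3.14, 3.14].

INTERFACE

Orientations are given as a rotation vector (axis times angle).
In Python, from cell import telemetry, cams, arm gives the robot as it stands.
- The arm moves only by the tool carry_out, never from a script. Its argument "rows" is a list that holds one entry, the list of rows, each a list of 5 numbers: the shift along the tool's x, y, z in m, then the turn about the tool's z in units of 6 degrees (1.0 is 6 degrees), then the finger opening in m, from 0 to 0.0854. A call has 1 to 20 rows; each row is the pose to reach, as a shift and turn from the pose commanded when the call began, along the tool's axes at that moment; what a row does not reach only later rows make up. A row lasts 1/8 s, in which the tool goes at most 62.5 mm and 10.7 degrees, less where a joint would pass 70% of its speed; a pose out of reach is approached as far as the arm can. A call with a gripper value outside its range is refused whole. The fingers move at their own pace and stop on an object; the grip force is fixed at half the most. Time passes only in rows, so rows that repeat a pose let the fingers close. It gives the time, the measured TCP pose, the force and the opening at its end, in the units of the state.
- telemetry.get_obs(): the state, without advancing time (a new reading comes with each control period).
- cams.get_image(name): name is "side" or "top"; returns (picture, depth): 480x640x3 uint8, red, green, blue; 480x640 float32, m along the optical axis (not along the pixel's ray), 0 where there is no reading.
- cams.camera_params(name): a dict with "mtx" (3x3 intrinsics, pixels), "position" and "attitude" of the camera in the world. Camera axes: x right, y down, z forward; pixel columns grow to the right and rows downward; lengths in m; the calibration is good to about 2 mm. A picture is of the moment at which its call begins. camera_params takes no time and is no camera call.
- arm.close_job(): hands the job in, once; it reports no verdict.
The state is a dict: "t": time; "q": joint angles; "qvel": joint speeds; "tau": joint torques, N m; "ee_pos": TCP position; "tool_rot": TCP orientation; "force": force on the tool from outside, world axes, zero at the start; "moment": the same for the moment, N m; "opening": finger opening in m.
Only numpy, scipy, OpenCV 4.12 (cv2) and the standard library are available. Lean on these libraries where they do the work, as an engineer would, in place of code of your own. Each camera call takes 0.05 s, during which the arm holds its last target.

TASK

The filter cassette has to come out of the counter-top water filter unit. First lift the steel keeper up off the post between the two upright catches and leave it in the small bowl, then pinch the two catches together with the fingers and lift the cassette straight up out of the unit. Finish while still holding the cassette upright by its pinched catches, about a hand's breadth above the unit, and do not knock over or push about the other things.

Things in the scene. Friction and masses are not known exactly. Their poses are not given: they have to be found in the camera images.
- unit: White counter-top water filter unit, fixed, 160 (x) x 150 (y) x 72 mm high; origin: centre of its underside. Two hose nipples on its +x side, a short spout (32 mm out) on -x. In its flat top is a mouth 73 (x) x 63 (y) mm over a well with its floor 12 mm above the origin; ledges at the mouth's +y and -y edges hold the cassette's lugs down.
- cassette: Grey filter cassette, about 0.2 kg, seated in the unit's well, axes parallel to the unit's. Origin: centre of its underside. Block 70 (x) x 60 (y) x 38 mm high, neck 50 x 22 mm up to z = 66 mm, upright steel post 10 mm thick from z = 66 to 100. A black catch stands at +y and at -y of the post, each 24 mm wide (x), 6 thick (y), top at z = 104 mm, 44 mm above the unit's top.
- catch_left (a joint): Travel of the +y catch towards the middle, m: 0 = sprung out (as at the start), 0.008 = fully pinched (end stop). Spring force 1.6 N at 0, 4.8 N at 0.008. Its lug reaches 5 mm under the ledge, so it is free from about 0.005 on; fully pinched is safe. With the keeper on the post the catch can move about 3 mm, so the two cannot both be freed.
- catch_right (a joint): The same for the -y catch (positive towards the middle).
- catch_left_pad (a point): Middle of the outer finger face of the +y catch, 84 mm above the cassette's origin. The outer faces of the two catches are 56 mm apart when sprung out and 40 mm apart when fully pinched; squeeze along the cassette's y axis. Free room of more than 25 mm outside each catch; the unit's top lies 24 mm below this point.
- catch_right_pad (a point): The same for the -y catch.
- keeper: Loose steel keeper, 70 g: collar 38 x 38 x 20 mm with a 16 mm hole, above it an upright loop 34 mm wide (y), 12 mm deep (x), up to 74 mm above the underside. Origin: centre of its underside. It hangs over the cassette's post between the catches, 66 mm above the cassette's origin, axes parallel to the cassette's; it must rise 34 mm to leave the post.
- keeper_loop (a point): Centre of the keeper's loop, 58 mm above its underside; grasp here across the loop's two uprights, 34 mm apart outside, along the keeper's y axis. At the start this point is 20 mm above the tops of the catches.
- prep_bowl: Small patterned ceramic bowl, loose, open at the top, 115 mm in diameter, 54 mm high, standing on the worktop beside the unit. Origin: centre of its underside; inside it is rounded, with its floor 10 mm above the origin; the keeper's collar comes to rest 10 to 22 mm above the origin.
- lemon: Lemon lying on the worktop, bystander, 78 x 55 x 56 mm. (Fixed surroundings: behind the work a wall cupboard hangs from 0.42 m above the worktop up, its front 0.55 to 0.7 m ahead of the robot's base; wrist and forearm must stay in front of it.)
- garlic: Garlic bulb on the worktop, bystander, 53 mm.
- timer: Round kitchen timer, bystander, 67 mm in diameter, 50 mm high.
- spice_jar: Spice jar standing on the worktop, bystander, 42 mm in diameter, 96 mm high.
- mug: Mug, bystander, 78 x 108 x 101 mm.
Things that resemble listed ones, but are neither listed nor needed, are in the scene too. What is shaped like the keeper but black is not meant.

How it is judged:
On the way, in this order (a step that is already met when the one before it is completed fails the run):
1. the keeper is lifted up off the post while the cassette stays seated (height (world z) of keeper above 0.113 m and z of cassette in the frame of unit below 0.022 m), for 0.1 s.
2. the keeper lies in the small bowl, let go, the cassette still seated (horizontal distance between keeper_loop and prep_bowl below 0.075 m and horizontal distance between keeper and prep_bowl below 0.055 m and height (world z) of keeper below 0.055 m and contact force between keeper and prep_bowl above 0.1 N and contact force between the fingers and keeper below 0.1 N and linear speed of keeper below 0.05 m/s and z of cassette in the frame of unit below 0.022 m), for 0.2 s.
3. both catches are pinched by the fingers while the cassette is still in the unit (value of joint each of catch_left, catch_right above 0.0045 m and contact force between the fingers and cassette above 1 N and z of cassette in the frame of unit below 0.03 m), for 0.05 s.
At the end, for the whole second after the job is handed in: Cassette held still and upright (0.3 rad) in the fingers, both catches pressed in over 4.5 mm, underside 105 to 300 mm above the worktop, within 100 mm sideways of the unit's middle, touching neither unit nor bowl; keeper lying released in the upright bowl (height (world z) of cassette between 0.105 and 0.3 m and angle between each of cassette, prep_bowl's own z axis and vertical below 0.3 rad and value of joint each of catch_left, catch_right above 0.0045 m and contact force between the fingers and cassette above 1 N and contact force between cassette and unit below 0.05 N and contact force between cassette and prep_bowl below 0.05 N and horizontal distance between cassette and unit below 0.1 m and linear speed of cassette below 0.05 m/s and horizontal distance between keeper_loop and prep_bowl below 0.075 m and horizontal distance between keeper and prep_bowl below 0.055 m and height (world z) of keeper below 0.055 m and contact force between keeper and prep_bowl above 0.1 N and contact force between the fingers and keeper below 0.1 N); the arm keeps its last pose, push and grip.
It fails at once if a bystander is pushed more than 40 mm or knocked over (distance of any of lemon, garlic, timer, spice_jar, mug from where it was at the start of the episode above 0.04 m or angle between any of spice_jar, mug's own z axis and vertical above 0.6 rad).
It also fails if it takes over 58 s, if anything falls off the work surface, if the arm or the gripper's body presses on something with over 40 N, if the wrist force passes 120 N, or if a joint passes its speed limit or range.

## Working session

There is one attempt and no reset: what is moved stays moved. The work goes in short steps, Python scripts to look and compute and a tool call to move; the robot and the scene stay as the last step left them, time stands still between calls to the robot, and variables do not carry over. Pictures are saved under pics/ and viewed, and the job is handed in when it is done.

Besides the shell and the picture viewer there is one more tool, called after "Emit:" by a JSON object that holds its "method" and its "body". carry_out: Moves the arm, as the interface text tells. Its arguments: {"type":"object","properties":{"rows":{"type":"array","items":{"type":"array","items":{"type":"array","items":{"type":"number"}}}}},"required":["rows"]}

```bash
ls; mkdir -p pics; python3 - <<'E'
from cell import telemetry,cams,arm
import cv2,numpy as np
print(telemetry.get_obs()); print(arm.pinch_z)
for n in("side","top"):
    im,d=cams.get_image(n); print(n,cams.camera_params(n))
    cv2.imwrite(f"pics/{n}0.png",im[:,:,::-1]); np.save(f"{n}0.npy",d)
E
```

```text
pics
{'t': 0.0, 'q': array([ 1.18177418e+00,  2.17777512e-01,  1.61493575e+00,  1.26900081e-05,
        1.31129879e+00, -1.12212868e-01]), 'qvel': array([ 0.00233617, -0.00108145, -0.00092231,  0.00025333, -0.00020217,
        0.00064632]), 'tau': array([ 2.40768466e-03, -3.96856463e+01, -3.03853691e+01, -2.48857293e-05,
        9.79687757e-03, -6.55568527e-06]), 'ee_pos': array([0.17047544, 0.60045093, 0.22995294]), 'tool_rot': array([-0.4333445 , -3.11094184,  0.00367617]), 'force': array([-0.41136916,  0.22267872,  0.87323323]), 'moment': array([-0.07098362, -0.00732471,  0.02476141]), 'opening': 0.08543061492434852}
0.0187
side {'mtx': array([[562.2185695 ,   0.        , 317.99427658],
       [  0.        , 562.2185695 , 238.23742092],
       [  0.        ,   0.        ,   1.        ]]), 'position': array([ 0.27734785, -0.93861186,  0.89715465]), 'attitude': array([-2.21170747,  0.28702806, -0.14103979])}
top {'mtx': array([[581.53836508,   0.        , 317.41193215],
       [  0.        , 581.53836508, 236.75978014],
       [  0.        ,   0.        ,   1.        ]]), 'position': array([0.36953045, 0.0187202 , 1.39171231]), 'attitude': array([-2.14938432,  2.14946826, -0.13774031])}
```

View pics/side0.png

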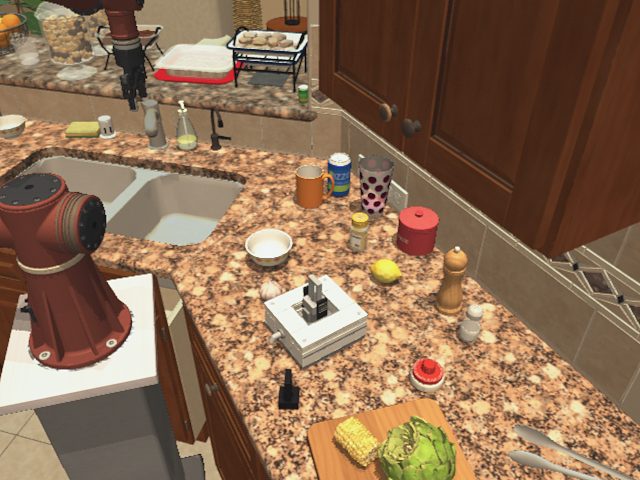

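View pics/top0.png

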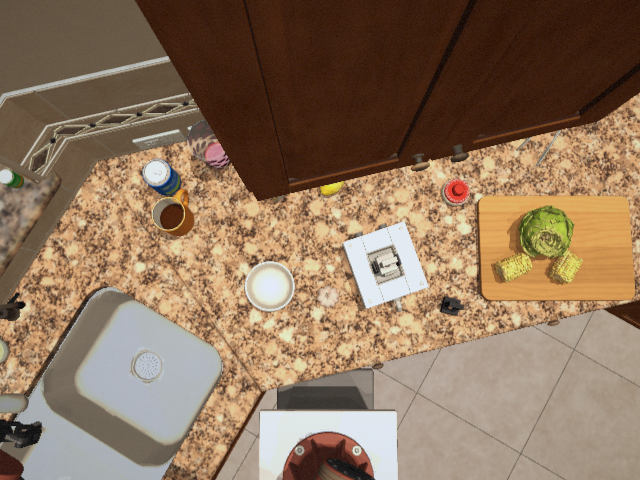

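```bash
cat > h.py <<'E'
import cv2,numpy as np
from scipy.spatial.transform import Rotation as R
from cell import telemetry,cams,arm
def crop(im,x0,y0,x1,y1,name,s):
    cv2.imwrite(f"pics/{name}.png",cv2.resize(im[y0:y1,x0:x1],None,fx=s,fy=s,interpolation=cv2.INTER_CUBIC))
def ray(n,u,v):
    p=cams.camera_params(n);K=p["mtx"]
    return p["position"],R.from_rotvec(p["attitude"]).apply(np.stack([(u-K[0,2])/K[0,0],(v-K[1,2])/K[1,1],np.ones_like(u,dtype=float)],-1))
def atz(n,u,v,z):
    o,d=ray(n,np.float64(u),np.float64(v)); return o+d*(z-o[2])/d[2]
def cloud(n,d):
    v,u=np.mgrid[0:480,0:640]; o,r=ray(n,u.astype(float),v.astype(float)); return o+r*d[...,None]
def proj(n,P):
    p=cams.camera_params(n);c=R.from_rotvec(p["attitude"]).inv().apply(np.atleast_2d(P)-p["position"])
    q=c@p["mtx"].T; return q[:,:2]/q[:,2:]
E
python3 - <<'E'
from h import *
t=cv2.imread("pics/top0.png");s=cv2.imread("pics/side0.png")
crop(t,230,210,470,330,"t0c",3.3); crop(s,230,220,390,420,"s0c",3)
crop(t,340,220,430,310,"t0u",6.5)
for z,n in((0.072,"top"),(0.072,"side")):
    C=cloud(n,np.load(n+"0.npy")); np.save(n+"C.npy",C)
E
```

```text
Traceback (most recent call last):
  File "h.py", line 12, in cloud
    v,u=np.mgrid[0:480,0:640]; o,r=ray(n,u.astype(float),v.astype(float)); return o+r*d[...,None]
                                   ~~~^^^^^^^^^^^^^^^^^^^^^^^^^^^^^^^^^^^
  File "h.py", line 8, in ray
    return p["position"],R.from_rotvec(p["attitude"]).apply(np.stack([(u-K[0,2])/K[0,0],(v-K[1,2])/K[1,1],np.ones_like(u,dtype=float)],-1))
                         ~~~~~~~~~~~~~~~~~~~~~~~~~~~~~~~~~~^^^^^^^^^^^^^^^^^^^^^^^^^^^^^^^^^^^^^^^^^^^^^^^^^^^^^^^^^^^^^^^^^^^^^^^^^^^^^^^^
  File "scipy/spatial/transform/_rotation.pyx", line 2580, in scipy.spatial.transform._rotation.Rotation.apply
ValueError: Expected input of shape (3,) or (P, 3), got (480, 640, 3).
```

View pics/t0u.png

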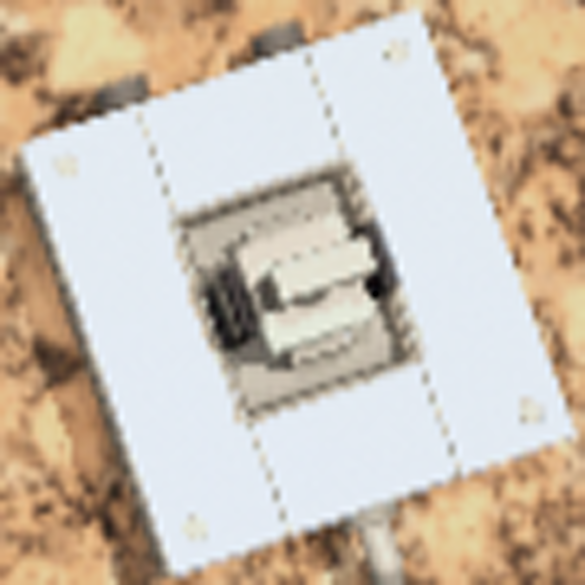

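View pics/t0c.png

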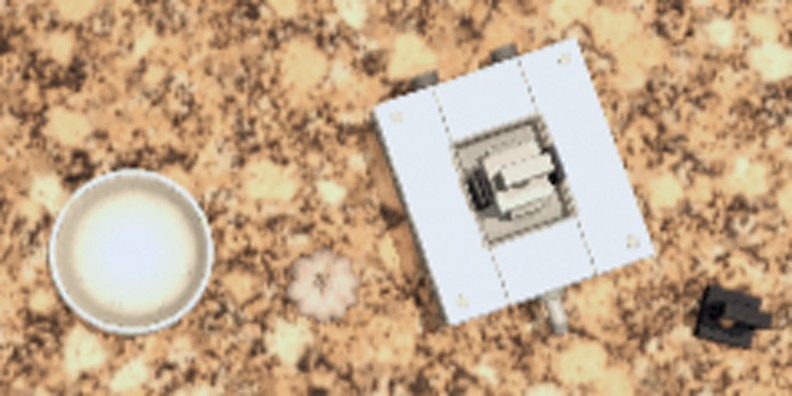

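View pics/s0c.png

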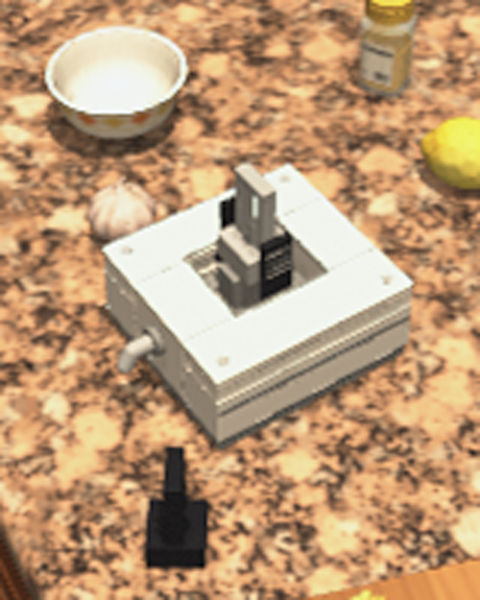

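The steel keeper stands between the catches on the unit (top 385,264). The black lookalike lies on the worktop (top 452,306) and isn't meant. The small patterned bowl is at top (270,287). The white bowl far off beside the sink (side 10,125) doesn't stand beside the unit.

```bash
sed -i 's/; return o+r\*d\[...,None\]/; return o+r.reshape(480,640,3)*d[...,None]/; s/\.apply(np.stack(\(.*\),-1))$/.apply(np.stack(\1,-1).reshape(-1,3)).squeeze()/' h.py
python3 - <<'E'
from h import *
for n in("top","side"):
    C=cloud(n,np.load(n+"0.npy"))
    np.save(n+"C.npy",C)
c=np.array([(22,145),(418,12),(577,437),(170,577)])/6.5+[340,220]
P=np.array([atz("top",u,v,0.072) for u,v in c]); print(P)
cen=P.mean(0); print("unit",cen)
ex=(P[0]+P[1]-P[2]-P[3]); ey=(P[0]+P[3]-P[1]-P[2])
print(np.degrees(np.arctan2(ex[1],ex[0])), np.degrees(np.arctan2(-ey[0],ey[1])), np.linalg.norm(ex)/2,np.linalg.norm(ey)/2)
m=np.array([(178,215),(345,160),(420,355),(245,415)])/6.5+[340,220]
M=np.array([atz("top",u,v,0.072) for u,v in m]); print("mouth",M.mean(0))
for n in("top","side"):
    C=np.load(n+"C.npy"); d=np.load(n+"0.npy"); X=C.reshape(-1,3)
    near=(np.hypot(X[:,0]-cen[0],X[:,1]-cen[1])<0.12)&(d.ravel()>0)
    top=near&(abs(X[:,2]-.072)<.012); Q=X[top]
    r=cv2.minAreaRect(Q[:,:2].astype(np.float32)); print(n,"topface",r,np.median(Q[:,2]),top.sum())
    k=near&(X[:,2]>.135)&(X[:,2]<.17); Q=X[k]; print("loop",Q.mean(0),Q.min(0),Q.max(0),k.sum())
    k=near&(abs(X[:,2]+.0)<.02); print("table z",np.median(X[k,2]))
# bowl rim
im=cv2.imread("pics/top0.png")
e=np.array([(50,252),(213,252),(131,170),(131,333)])/3.3+[230,210]
E=np.array([atz("top",u,v,0.054) for u,v in e]); print("bowl",E, E.mean(0))
for n in("top","side"):
    C=np.load(n+"C.npy").reshape(-1,3); k=(np.hypot(*(C[:,:2]-E.mean(0)[:2]).T)<.08)&(C[:,2]>.045)&(C[:,2]<.065);Q=C[k]
    print(n,cv2.minEnclosingCircle(Q[:,:2].astype(np.float32)),k.sum())
for nm,u,v,z in(("garlic",322,285,.03),):
    print(nm,atz("top",u/3.3+230,v/3.3+210,z))
for nm,u,v in(("jar top",360,217),("lemon",386,271),("mug",310,185),("timer",428,372)):
    print(nm,np.load("sideC.npy")[v,u])
E
```

```text
[[ 0.53437386 -0.03290791  0.072     ]
 [ 0.58165894 -0.1730041   0.072     ]
 [ 0.43195022 -0.22533243  0.072     ]
 [ 0.38357923 -0.08330869  0.072     ]]
unit [ 0.48289056 -0.12863828  0.072     ]
18.87334004032283 18.72983176771197 0.15878880307329107 0.14894775923299827
mouth [ 0.48467353 -0.12879425  0.072     ]
top topface ((0.48309779167175293, -0.12836608290672302), (0.1645275205373764, 0.15101230144500732), 19.312915802001953) 0.07293948806188477 3825
loop [ 0.48434062 -0.12668891  0.15208535] [ 0.47395204 -0.14447376  0.13707973] [ 0.49513705 -0.11046044  0.15757319] 96
table z 0.0009582259704280505
side topface ((0.48284146189689636, -0.12988901138305664), (0.16247162222862244, 0.1535450667142868), 19.186439514160156) 0.07182560189317944 3504
loop [ 0.48258483 -0.13295075  0.14774592] [ 0.47189129 -0.1489263   0.13522273] [ 0.49363246 -0.1117754   0.15515581] 136
table z 0.0003397160641627206
bowl [[0.43475562 0.19248657 0.054     ]
 [0.43476326 0.07903045 0.054     ]
 [0.49199421 0.13673952 0.054     ]
 [0.37885849 0.13546058 0.054     ]] [0.4350929  0.13592928 0.054     ]
top ((0.4363195598125458, 0.13752512633800507), 0.05785462260246277) 514
side ((0.43483006954193115, 0.13555124402046204), 0.06049233675003052) 379
garlic [0.41269213 0.00299158 0.03      ]
jar top [0.66478641 0.1253703  0.09549919]
lemon [ 0.680262   -0.02727525  0.04454476]
mug [0.58896654 0.32840029 0.07678539]
timer [ 0.65764146 -0.32005272  0.04007205]
```

```bash
cat >> h.py <<'E'
def go(target,yaw=19.0):
    """print shift in tool axes to reach TCP target & turn so tool y || yaw y axis"""
    o=telemetry.get_obs(); T=R.from_rotvec(o["tool_rot"]); M=T.as_matrix()
    y=np.array([-np.sin(np.radians(yaw)),np.cos(np.radians(yaw)),0])
    b=M.T@y; a=np.degrees(np.arctan2(-b[0],b[1])); a2=a-180*np.sign(a)
    print("t",o["t"],"ee",o["ee_pos"].round(4),"tilt",np.degrees(np.arccos(-M[2,2])).round(2),"q",o["q"].round(3),"F",o["force"].round(1),"open",round(o["opening"],4))
    print("shift",(M.T@(np.array(target)-o["ee_pos"])).round(4),"turn units",a/6,"or",a2/6)
E
python3 -c "
from h import *
print(R.from_rotvec(telemetry.get_obs()['tool_rot']).as_matrix().round(3))
go([.483,-.1288,.23])
print(atz('top',385,170,.42),atz('top',300,190,.42))"
```

```text
[[-0.962  0.273 -0.001]
 [ 0.273  0.962 -0.002]
 [ 0.    -0.002 -1.   ]]
t 0.1 ee [0.1705 0.6005 0.2301] tilt 0.13 q [ 1.182  0.218  1.615  0.     1.311 -0.112] F [-0.7 -0.7  0.1] open 0.0852
shift [-0.4999 -0.6162  0.0013] turn units -5.809905073467828 or 24.190094926532172
[ 0.61557593 -0.09119247  0.42      ] [0.58079609 0.05414595 0.42      ]
```

Emit:
{"method": "carry_out", "body": {"rows": [[[-0.028,-0.034,0,1.34,0.085],[-0.056,-0.068,0,2.69,0.085],[-0.083,-0.103,0,4.03,0.085],[-0.111,-0.137,0,5.38,0.085],[-0.139,-0.171,0,6.72,0.085],[-0.167,-0.205,0,8.06,0.085],[-0.194,-0.24,0,9.41,0.085],[-0.222,-0.274,0,10.75,0.085],[-0.25,-0.308,0,12.1,0.085],[-0.278,-0.342,0,13.44,0.085],[-0.306,-0.377,0,14.78,0.085],[-0.333,-0.411,0,16.13,0.085],[-0.361,-0.445,0,17.47,0.085],[-0.389,-0.479,0,18.81,0.085],[-0.417,-0.514,0,20.16,0.085],[-0.444,-0.548,0,21.5,0.085],[-0.472,-0.582,0,22.85,0.085],[-0.5,-0.616,0,24.19,0.085],[-0.5,-0.616,0,24.19,0.085],[-0.5,-0.616,0,24.19,0.085]]]}}

```text
t: 2.6
ee_pos: [0.4827, -0.1275, 0.2306]
tool_rot: [-3.097, -0.519, 0.002]
force: [0.5, 0.2, 0.3]
opening: 0.0852
```

```bash
python3 - <<'E'
from h import *
im,_=cams.get_image("side"); im=im[:,:,::-1]; crop(im,230,170,390,370,"s1c",3)
go([.483,-.1290,.123])
E
```

```text
t 2.65 ee [ 0.4827 -0.1271  0.2307] tilt 0.09 q [-0.398 -0.054  1.904  0.     1.293  0.84 ] F [-0.5  0.4  0.1] open 0.0849
shift [-0.0003  0.002   0.1077] turn units -29.989086347561056 or 0.010913652438944155
```

View pics/s1c.png

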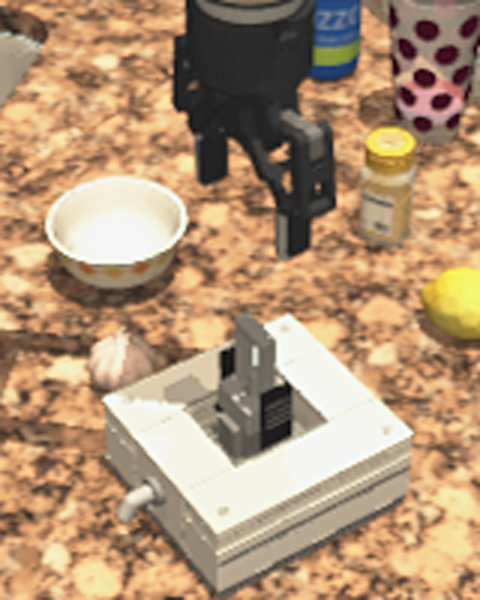

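The picture shows the open jaws (fingers at crop 210,170 and 295,240) above the loop (crop 255,330), straddling it along the unit's y. Now descending and closing.

Emit:
{"method": "carry_out", "body": {"rows": [[[0,0.001,0.015,0,0.085],[0,0.001,0.035,0,0.085],[0,0.001,0.055,0,0.085],[0,0.001,0.075,0,0.085],[0,0.001,0.09,0,0.085],[0,0.001,0.1,0,0.085],[0,0.001,0.107,0,0.085],[0,0.001,0.107,0,0.085],[0,0.001,0.107,0,0.06],[0,0.001,0.107,0,0.05],[0,0.001,0.107,0,0.04],[0,0.001,0.107,0,0.03],[0,0.001,0.107,0,0.02],[0,0.001,0.107,0,0.01],[0,0.001,0.107,0,0.01],[0,0.001,0.107,0,0.01]]]}}

```text
t: 4.65
ee_pos: [0.4843, -0.1293, 0.1249]
tool_rot: [3.098, 0.518, 0.002]
force: [0.2, -1.4, 3.9]
opening: 0.0329
```

Emit:
{"method": "carry_out", "body": {"rows": [[[0,0,-0.004,0,0.01],[0,0,-0.01,0,0.01],[0,0,-0.018,0,0.01],[0,0,-0.026,0,0.01],[0,0,-0.036,0,0.01],[0,0,-0.048,0,0.01],[0,0,-0.06,0,0.01],[0,0,-0.075,0,0.01],[0,0,-0.09,0,0.01],[0,0,-0.09,0,0.01]]]}}

```text
t: 5.9
ee_pos: [0.485, -0.1294, 0.2165]
tool_rot: [3.096, 0.518, 0.005]
force: [0.1, -0.4, -0.8]
opening: 0.0328
```

```bash
python3 - <<'E'
from h import *
im,_=cams.get_image("side"); im=im[:,:,::-1]; crop(im,230,170,390,370,"s2c",3)
go([.4355,.1365,.2149])
E
```

```text
t 5.95 ee [ 0.4843 -0.1291  0.2153] tilt 0.11 q [-0.401 -0.036  1.918 -0.     1.259  0.838] F [-0.6  0.1 -0.6] open 0.0331
shift [ 4.040e-02 -2.671e-01  1.000e-04] turn units -29.999954199357813 or 4.5800642188472317e-05
```

View pics/s2c.png

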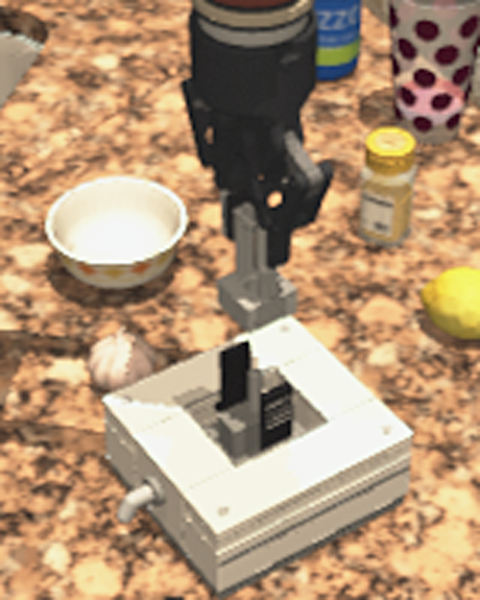

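The keeper is off the post and held in the jaws (crop 255,300); the cassette is still seated. Now moving to the bowl.

Emit:
{"method": "carry_out", "body": {"rows": [[[0.002,-0.012,0,0,0.01],[0.005,-0.035,0,0,0.01],[0.01,-0.065,0,0,0.01],[0.015,-0.1,0,0,0.01],[0.02,-0.135,0,0,0.01],[0.026,-0.17,0,0,0.01],[0.031,-0.205,0,0,0.01],[0.036,-0.235,0,0,0.01],[0.039,-0.257,0,0,0.01],[0.04,-0.267,0,0,0.01],[0.04,-0.267,0,0,0.01],[0.04,-0.267,0.02,0,0.01],[0.04,-0.267,0.045,0,0.01],[0.04,-0.267,0.07,0,0.01],[0.04,-0.267,0.09,0,0.01],[0.04,-0.267,0.105,0,0.01],[0.04,-0.267,0.115,0,0.01],[0.04,-0.267,0.123,0,0.01],[0.04,-0.267,0.123,0,0.01]]]}}

```text
t: 8.32
ee_pos: [0.4344, 0.1365, 0.091]
tool_rot: [3.098, 0.518, -0.001]
force: [-0.0, -1.0, -0.1]
opening: 0.0333
```

```bash
python3 - <<'E'
from h import *
im,_=cams.get_image("side"); im=im[:,:,::-1]; crop(im,190,170,350,330,"s3c",3.7)
go([.4355,.1365,.067])
E
```

```text
t 8.375 ee [0.4348 0.1366 0.0915] tilt 0.02 q [ 0.15   0.031  2.11  -0.     1.     1.389] F [ 0.  -0.  -1.1] open 0.0328
shift [0.0006 0.0003 0.0245] turn units -29.999529110809664 or 0.00047088919033437077
```

View pics/s3c.png

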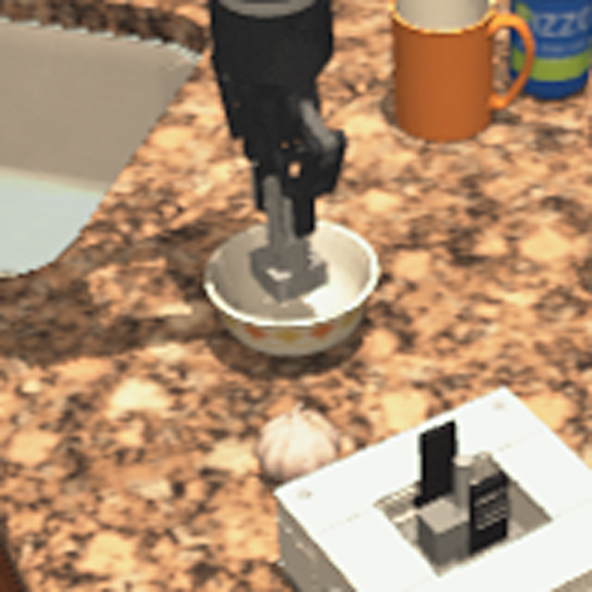

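The picture shows the keeper's collar (crop 290,275) centred inside the bowl's rim. I'll lower it in small steps.

Emit:
{"method": "carry_out", "body": {"rows": [[[0,0,0.006,0,0.01],[0,0,0.012,0,0.01],[0,0,0.017,0,0.01],[0,0,0.021,0,0.01],[0,0,0.021,0,0.01],[0,0,0.021,0,0.01]]]}}

```text
t: 9.12
ee_pos: [0.4347, 0.1366, 0.0704]
tool_rot: [3.098, 0.519, 0.0]
force: [-0.7, -0.3, -1.2]
opening: 0.0328
```

Emit:
{"method": "carry_out", "body": {"rows": [[[0,0,0.002,0,0.01],[0,0,0.004,0,0.01],[0,0,0.004,0,0.01],[0,0,0.004,0,0.01]]]}}

```text
t: 9.62
ee_pos: [0.4346, 0.1366, 0.0663]
tool_rot: [-3.098, -0.519, 0.0]
force: [-0.0, 0.1, -0.4]
opening: 0.0326
```

Emit:
{"method": "carry_out", "body": {"rows": [[[0,0,0.002,0,0.01],[0,0,0.004,0,0.01],[0,0,0.004,0,0.01],[0,0,0.004,0,0.01]]]}}

```text
t: 10.12
ee_pos: [0.4346, 0.1366, 0.0623]
tool_rot: [3.098, 0.519, -0.0]
force: [0.4, -0.6, -0.1]
opening: 0.0331
```

Emit:
{"method": "carry_out", "body": {"rows": [[[0,0,0.002,0,0.01],[0,0,0.002,0,0.01],[0,0,0.002,0,0.036],[0,0,0.002,0,0.039],[0,0,0.002,0,0.042],[0,0,0.002,0,0.046],[0,0,0.002,0,0.05],[0,0,0.002,0,0.055],[0,0,0.002,0,0.055],[0,0,-0.01,0,0.055],[0,0,-0.03,0,0.055],[0,0,-0.05,0,0.055],[0,0,-0.08,0,0.06],[0,0,-0.11,0,0.07],[0,0,-0.14,0,0.085],[0,0,-0.15,0,0.085],[0,0,-0.15,0,0.085]]]}}

```text
t: 12.25
ee_pos: [0.435, 0.1366, 0.213]
tool_rot: [3.098, 0.519, 0.003]
force: [0.6, -0.4, -0.5]
opening: 0.0849
```

```bash
python3 - <<'E'
from h import *
im,_=cams.get_image("side"); im=im[:,:,::-1]; crop(im,190,170,350,330,"s4c",3.7)
go([.4835,-.129,.2125])
print("target low",)
E
```

```text
t 12.3 ee [0.4342 0.1365 0.2118] tilt 0.03 q [ 0.15  -0.138  2.018 -0.     1.262  1.389] F [ 0.2 -0.8 -0.5] open 0.0851
shift [-0.0399  0.2671 -0.0007] turn units 29.999799865547047 or -0.00020013445295319343
target low
```

View pics/s4c.png

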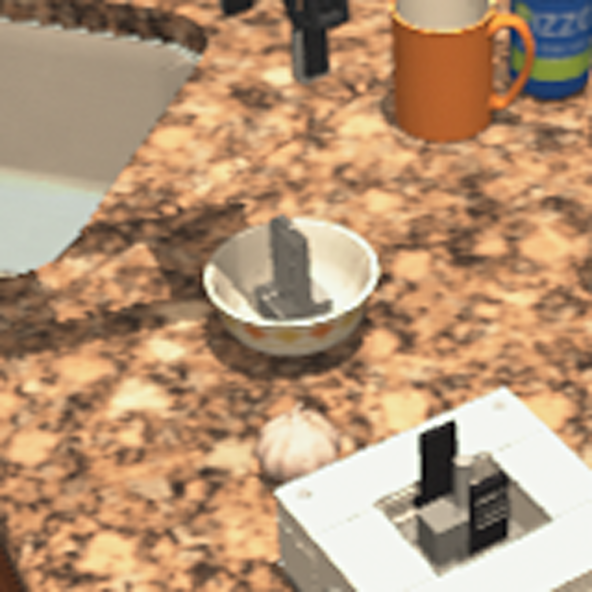

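The keeper stands in the bowl, collar at crop (295,300), leaning slightly and let go. The garlic and bowl haven't moved. Now back to the cassette.

Emit:
{"method": "carry_out", "body": {"rows": [[[-0.002,0.012,0,0,0.085],[-0.005,0.035,0,0,0.085],[-0.01,0.065,0,0,0.085],[-0.015,0.1,0,0,0.085],[-0.02,0.135,0,0,0.085],[-0.026,0.17,0,0,0.085],[-0.031,0.205,0,0,0.085],[-0.036,0.235,0,0,0.085],[-0.039,0.257,0,0,0.085],[-0.04,0.267,0,0,0.085],[-0.04,0.267,0,0,0.085],[-0.04,0.267,0.02,0,0.085],[-0.04,0.267,0.04,0,0.085],[-0.04,0.267,0.06,0,0.085],[-0.04,0.267,0.07,0,0.085],[-0.04,0.267,0.07,0,0.085]]]}}

```text
t: 14.3
ee_pos: [0.483, -0.1281, 0.1415]
tool_rot: [-3.097, -0.52, 0.003]
force: [0.6, -0.6, -0.7]
opening: 0.0846
```

```bash
python3 - <<'E'
from h import *
im,_=cams.get_image("side"); im=im[:,:,::-1]; crop(im,230,200,390,360,"s5c",3.7)
im,_=cams.get_image("top"); im=im[:,:,::-1]; crop(im,230,210,430,330,"t5c",4)
go([.484,-.129,.0815])
E
```

```text
t 14.4 ee [ 0.4842 -0.1288  0.1429] tilt 0.06 q [-0.4    0.049  1.978  0.     1.113  0.838] F [-0.5 -0.4 -0.1] open 0.085
shift [-0.0003  0.0001  0.0614] turn units -29.996254101953756 or 0.0037458980462427385
```

View pics/s5c.png

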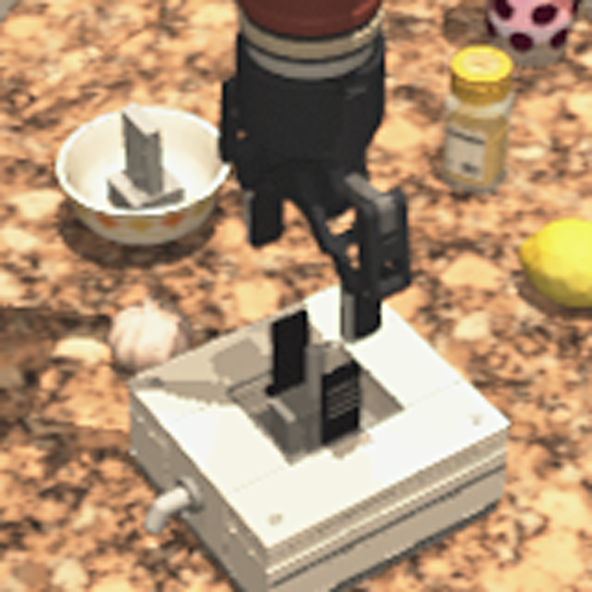

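View pics/t5c.png

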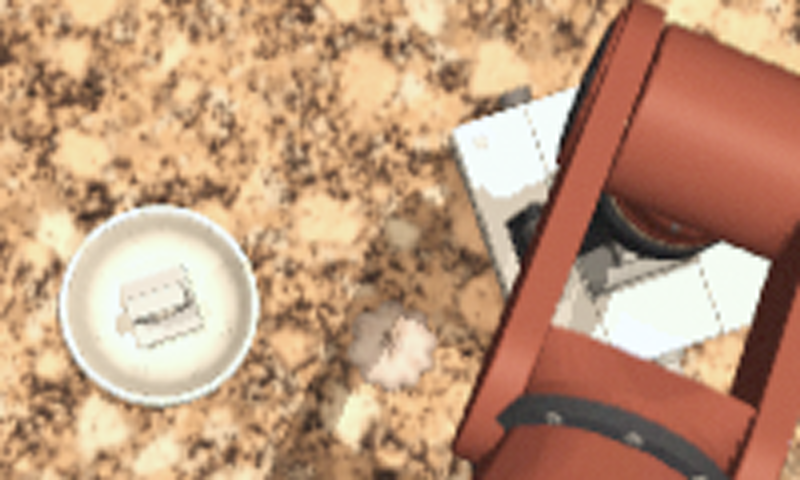

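The keeper stands upright near the bowl's middle (top crop 160,305). The jaws straddle the catches along y (side crop 265,220 and 360,310). Descending to squeeze.

Emit:
{"method": "carry_out", "body": {"rows": [[[0,0,0.012,0,0.085],[0,0,0.026,0,0.085],[0,0,0.04,0,0.085],[0,0,0.052,0,0.085],[0,0,0.06,0,0.085],[0,0,0.06,0,0.085],[0,0,0.06,0,0.07],[0,0,0.06,0,0.06],[0,0,0.06,0,0.055],[0,0,0.06,0,0.05],[0,0,0.06,0,0.045],[0,0,0.06,0,0.04],[0,0,0.06,0,0.035],[0,0,0.06,0,0.02],[0,0,0.06,0,0.01],[0,0,0.06,0,0.01],[0,0,0.06,0,0.01],[0,0,0.06,0,0.01]]]}}

```text
t: 16.65
ee_pos: [0.485, -0.13, 0.0848]
tool_rot: [3.096, 0.519, 0.002]
force: [-3.9, -2.0, 12.2]
opening: 0.0327
```

```bash
python3 - <<'E'
from h import *
im,_=cams.get_image("side"); im=im[:,:,::-1]; crop(im,230,200,390,360,"s6c",3.7)
go([.484,-.129,.0815])
E
```

```text
t 16.7 ee [ 0.485  -0.1299  0.0848] tilt 0.15 q [-4.010e-01  1.370e-01  2.009e+00 -1.000e-03  9.920e-01  8.380e-01] F [-3.6 -0.7 12.2] open 0.0329
shift [-0.0006 -0.0012  0.0033] turn units -29.996509809037644 or 0.0034901909623575498
```

View pics/s6c.png

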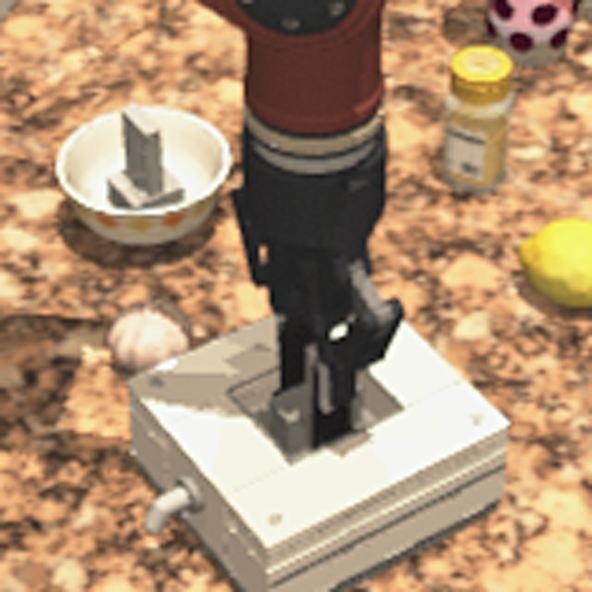

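The fingers have closed on both catches (crop 290,360 and 335,390). The opening reads 33 mm, less than the expected 40 mm, and there is 12 N upward on the tool. I'll lift a few mm and watch the force.

Emit:
{"method": "carry_out", "body": {"rows": [[[0,0,-0.002,0,0.01],[0,0,-0.004,0,0.01],[0,0,-0.006,0,0.01],[0,0,-0.006,0,0.01]]]}}

```text
t: 17.2
ee_pos: [0.4833, -0.129, 0.0879]
tool_rot: [3.098, 0.519, -0.001]
force: [0.9, -2.2, -2.3]
opening: 0.0329
```

```bash
python3 - <<'E'
from h import *
im,_=cams.get_image("side"); im=im[:,:,::-1]; crop(im,270,240,370,340,"s7c",5.9)
go([.484,-.129,.0815])
E
```

```text
t 17.25 ee [ 0.4833 -0.129   0.0879] tilt 0.06 q [-4.010e-01  1.310e-01  2.010e+00 -1.000e-03  1.002e+00  8.380e-01] F [ 0.4 -0.9 -2. ] open 0.0327
shift [0.0007 0.0002 0.0064] turn units -29.997159202592403 or 0.0028407974075956113
```

View pics/s7c.png

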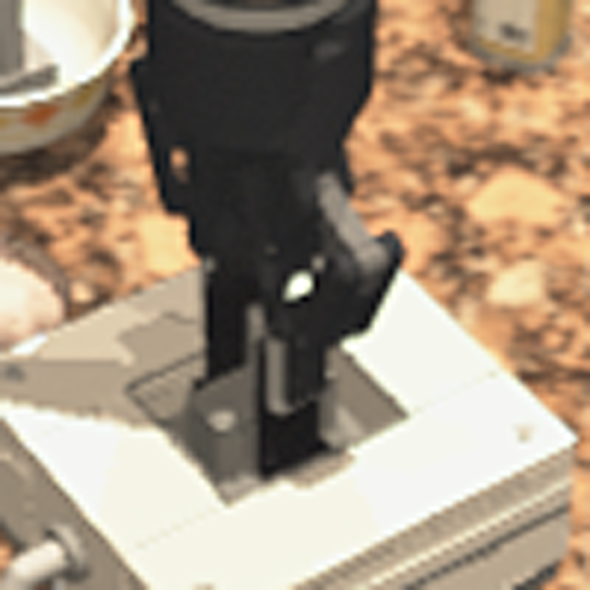

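The force is now -2 N, which is the cassette's weight, so it's free and held. Lifting on.

Emit:
{"method": "carry_out", "body": {"rows": [[[0,0,-0.004,0,0.01],[0,0,-0.01,0,0.01],[0,0,-0.016,0,0.01],[0,0,-0.023,0,0.01],[0,0,-0.03,0,0.01],[0,0,-0.038,0,0.01],[0,0,-0.047,0,0.01],[0,0,-0.056,0,0.01],[0,0,-0.066,0,0.01],[0,0,-0.076,0,0.01],[0,0,-0.087,0,0.01],[0,0,-0.098,0,0.01],[0,0,-0.108,0,0.01],[0,0,-0.116,0,0.01],[0,0,-0.12,0,0.01],[0,0,-0.12,0,0.01],[0,0,-0.12,0,0.01],[0,0,-0.12,0,0.01]]]}}

```text
t: 19.5
ee_pos: [0.4834, -0.1288, 0.2078]
tool_rot: [-3.098, -0.518, 0.001]
force: [0.2, -0.9, -2.1]
opening: 0.0331
```

```bash
python3 - <<'E'
from h import *
im,d=cams.get_image("side"); im=im[:,:,::-1]; crop(im,220,160,400,370,"s8c",2.8); cv2.imwrite("pics/s8.png",im)
go([.484,-.129,.2])
C=cloud("side",d).reshape(-1,3)
k=(np.hypot(C[:,0]-.484,C[:,1]+.129)<.06)&(C[:,2]>.085)&(C[:,2]<.19); Q=C[k]; print(Q[:,2].min(),np.histogram(Q[:,2],10))
E
```

```text
t 19.55 ee [ 0.4835 -0.1288  0.2078] tilt 0.05 q [-0.401 -0.029  1.925  0.     1.246  0.838] F [-0.5  0.3 -2.2] open 0.0327
shift [0.0004 0.0004 0.0078] turn units 29.99982538122603 or -0.00017461877396840464
0.13385350987561073 (array([ 35,  92,  94,  96,  96,  97, 245, 158,  64,  86]), array([0.13385351, 0.13946105, 0.14506858, 0.15067612, 0.15628366,
       0.1618912 , 0.16749873, 0.17310627, 0.17871381, 0.18432134,
       0.18992888]))
```

View pics/s8c.png

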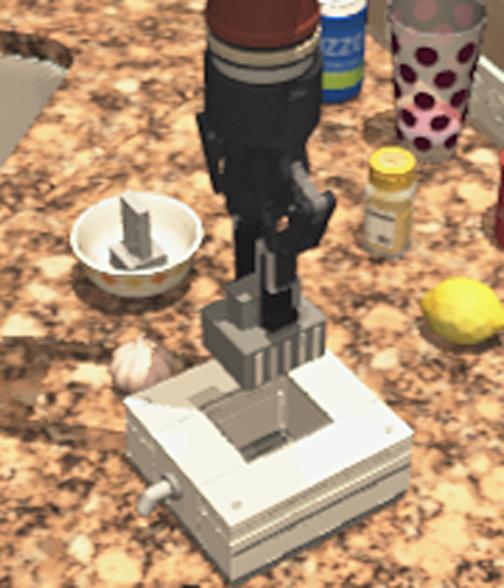

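The cassette hangs upright and clear of the unit (crop 265,340), its underside at about 0.133 m. The keeper is in the bowl (crop 138,245), and nothing else has been disturbed.

```bash
python3 -c "
from cell import arm,telemetry
print(arm.close_job()); print(telemetry.get_obs()['t'])"
```

```text
the job is handed in; nothing more can be done
None
the job is handed in; nothing more can be done
```

I lifted the steel keeper off the post and let it go in the small patterned bowl. Then I pinched both catches, raised the cassette straight out, and handed the job in at about 19.6 s.

**Last checks**
- **Cassette:** it hangs upright and clear of the unit, with its underside about 0.133 m above the worktop. The steady pull of about 2 N matches its weight.
- **Keeper and bowl:** the keeper stands released near the middle of the upright bowl.
- **Bystanders:** the garlic, spice jar and lemon look undisturbed in the last picture. I did not re-check the timer or the mug at the end.

**Readings that disagreed**
- The finger opening read 33 mm on the pinched catches, where 40 mm was expected. I took this as the catches being fully pinched, but I could not read the catch joints directly.
- About 12 N pushed up on the tool as the fingers closed. It went away once the lift began.

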